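# Show the inked coupon to the side-view camera

## Task

Turn the coupon carousel one click clockwise (seen from above) by its bar knob so that the coupon with the red ink dot faces the mirror, and let the carousel go. Then swing the spring-return mirror clockwise by its lever until the camera sees the red dot in the middle of the mirror, and keep hold of the lever there: the program finishes while still holding it. Touch neither the ceramic coupons nor the mirror glass, and leave the loupe, the tweezers and the gel box where they are.

Things in the scene. Friction and masses are not known exactly. Their poses are not given: they have to be found in the camera images.
- carousel_centre (a point): centre of the underside of the carousel's fixed round grey base, 120 mm across, at bench height; z up, +y points to the white mark on its rim, where the coupon to be inspected must stand; on its -x side a small detent block reaches out to 75 mm from the centre, 27 mm high. On it turns an aluminium turntable, 112 mm across, top 36 mm above the bench
- bar_knob (a point): centre of the black bar knob in the middle of the turntable, 93 mm above the bench; the bar is 46 mm long along this point's x, 14 mm thick along y, 34 mm high (from 76 to 110 mm above the bench, on a thin round stem), and turns with the turntable about the vertical through this point
- carousel (a joint): angle of the turntable in rad, growing clockwise seen from above; about 0 at the start. A spring detent draws it into a stop every 60 degrees (1.047 rad), so the next stop is at +1.047. Turning it out of a stop takes at most about 0.13 N m; beyond half-way it snaps on to the next stop by itself, also when let go
- coupons: six upright white ceramic coupons round the turntable, 60 degrees apart, each 22 mm wide, 28 mm tall, 3 mm thick, tops 64 mm above the bench, gold-padded outer faces 51 mm from the axis; one body that turns with the turntable, not to be touched; origin on the turntable's axis at bench height
- ink_dot (a point): centre of the red ink dot, 10 mm across, on the outer face of one coupon, 50 mm above the bench and 51 mm from the turntable's axis; at the start it is one click short of the white mark on the base, on the side nearer the robot, and a click clockwise brings it there
- mirror_pivot (a point): point on the mirror's upright turning axis, in the middle of its glass, 50 mm above the bench; the axes belong to the fixed stand: z up, -x points to the grey camera, which looks level along +x through this point (lens front 82 mm away, rear end 173 mm, top 68 mm above the bench); the carousel stands on the -y side, its axis 120 to 142 mm away
- mirror (a joint): angle of the mirror in rad, growing clockwise seen from above, 0 (parked on its stop, glass facing the stand's -y) to 1.4. A spring (0.12 N m per rad, 0.03 N m preload) always drives it back to 0. The glass turns about an upright axis in its face: the camera's reflected sight line leaves the pivot along the stand's +x at 0 and turns clockwise by twice this angle (to -y at 0.785)
- lever_knob (a point): grip point of the lever's upright round black knob, 110 mm above the bench; the knob is 12 mm thick (14 mm at its head) and stands from 94 to 127 mm above the bench on the lever arm, whose top is at 90 mm. It is 45 mm from the mirror's turning axis, in the stand's +x direction when the mirror is at 0, and swings clockwise with the mirror
- glass: the mirror glass, 42 mm wide, 41 mm high, from 30 to 71 mm above the bench, in a black frame 46 mm wide under the lever; not to be touched; origin on the turning axis at bench height
- view_line (a point): at the mirror pivot; its x axis is the camera's line of sight after the mirror (level; turns clockwise by twice the mirror angle), its y axis points left of that line, z up. The camera sees the dot in the middle of the mirror when the dot lies on this line
- loupe: black measuring loupe standing on the bench behind the work, 39 mm across, 40 mm high, origin at its underside; a bystander
- tweezers: steel tweezers lying on the bench at the robot's front right, 116 mm long, 10 mm high, origin at the underside; a bystander
- gel_box: grey flat gel box, 58 x 56 x 13 mm, left of the camera near the bench's front edge, origin at its underside; a bystander. Left of it, from 0.2 m to the robot's left, stands the tall bond tester, whose microscope overhangs to 0.38 m ahead of the robot, 0.4 to 0.5 m above the bench

How it is judged:
By the outcome, as a careful person would: the job done as asked, in the order asked, and still so for the second after the job is handed in, while the arm keeps its last pose, push and grip.
It also fails if it takes over 67 s, if anything falls off the work surface, if the arm or the gripper's body presses on something with over 40 N, if the wrist force passes 120 N, or if a joint passes its speed limit or range.

## Robot

A 6-joint arm with a two-finger parallel gripper is mounted at the origin on a cart in front of the work surface, level with it; the furniture and walls round the work are solid. World frame = base frame: x ahead of the robot, y to its left, z up, the work surface at z = 0. Lengths are in m, angles in rad, forces in N, time in s.
With the tool pointing down it reaches from about 0.25 to 0.775 m from the base axis. Payload 4 kg.
Tool frame: the origin (TCP) lies midway between the tips of the shut fingers; the grasp point (between the pads) lies 19 mm behind it; y points along the fingers, x is the direction in which the jaws open and shut, and the axes are right-handed (so a half turn about y gives the same grasp; the last joint's range is limited). The gripper opens to 94 mm and grips with 3 to 60 N. Pads are 16 mm wide; open, the fingers measure 119 mm over their backs; the gripper's body (75 mm by 177 mm) begins 78 mm behind the grasp point.
Start: joints at [1.055, 0.087, 1.371, -0, 1.684, -0.103], TCP at [0.221, 0.504, 0.206] pointing down, gripper open.
Joint ranges: [-3.1, 3.1], [-0.76, 2.03], [0.27, 2.55], [-1.08, 4.22], [0.17, 2.65], [-2.57, 2.57]. Speed limits (rad/s): [2.79, 2.79, 3.14, 3.14, 3.14, 3.14].

## Interface

Orientations are given as [roll, pitch, yaw] about the fixed x, y, z axes, in that order (R = Rz(yaw) Ry(pitch) Rx(roll)).
In Python, from bench import robot, snapshot, camera_info, ticket gives the robot as it stands.
- The arm moves only by the shell command python3 -m creep 'ROWS'. ROWS is JSON, a list of rows, each an object with "slide": the shift along the tool's x, y, z in mm, a list of three; "roll": the turn about the tool's y in degrees; "grip": the closure, from 0 (fully open) to 1 (shut). In form: [{"slide": [x, y, z], "roll": roll, "grip": grip}, ...]. A call has 1 to 20 rows; each row is the pose to reach, as a shift and turn from the pose commanded when the call began, along the tool's axes at that moment; what a row does not reach only later rows make up. A row lasts 1/12 s, in which the tool goes at most 41.7 mm and 7.16 degrees, less where a joint would pass 70% of its speed; a pose out of reach is approached as far as the arm can. A call with a gripper value outside its range is refused whole. The fingers move at their own pace and stop on an object; the grip force is fixed at half the most. Time passes only in rows, so rows that repeat a pose let the fingers close. It gives the time, the measured TCP pose, the force and the opening at its end, in the units of the state.
- robot.get_obs(): the state, without advancing time (a new reading comes with each control period).
- snapshot(name): name is "side" or "top" or "wrist"; returns the picture (480x640x3 uint8, red, green, blue); there is no depth.
- camera_info(name): a dict with "fx", "fy", "cx", "cy" (pixels), "cam_to_world" (4x4, takes a point from camera to world coordinates). Camera axes: x right, y down, z forward; pixel columns grow to the right and rows downward; lengths in m; the calibration is good to about 2 mm. A picture is of the moment at which its call begins: read the wrist's pose just before it. camera_info takes no time and is no camera call; for the wrist camera it gives the pose at the moment of the call.
- ticket.close_job(): hands the job in, once; it reports no verdict.
The state is a dict: "time": time; "joint_positions": joint angles; "qvel": joint speeds; "joint_torque": joint torques, N m; "tool_pos": TCP position; "ee_rot": TCP orientation; "wrist_force": force on the tool from outside, world axes, zero at the start; "wrist_torque": the same for the moment, N m; "width": finger opening in m.
Only numpy, scipy, OpenCV 4.12 (cv2) and the standard library are available. Lean on these libraries where they do the work, as an engineer would, in place of code of your own. Each camera call takes 0.05 s, during which the arm holds its last target.

## Working session

There is one attempt and no reset: what is moved stays moved. The work goes in short steps, Python scripts to look and compute and a shell command to move; the robot and the scene stay as the last step left them, time stands still between calls to the robot, and variables do not carry over. Pictures are saved under pics/ and viewed, and the job is handed in when it is done.

```bash
ls; mkdir -p pics
python3 - <<'E'
from bench import robot,snapshot,camera_info
import cv2
o=robot.get_obs();print(o)
for n in("top","side","wrist"):
    i=camera_info(n);print(n,{k:(v if not hasattr(v,'round') else v) for k,v in i.items()})
    cv2.imwrite(f"pics/{n}0.png",snapshot(n)[:,:,::-1])
E
```

```text
pics
{'time': 0.0, 'joint_positions': array([ 1.05489306e+00,  8.79217234e-02,  1.37221287e+00, -6.24347808e-06,
        1.68358431e+00, -1.03119512e-01]), 'qvel': array([ 0.0002587 ,  0.0004754 ,  0.00045402, -0.00044333, -0.00018669,
        0.00044928]), 'joint_torque': array([ 7.98518213e-04, -3.40178132e+01, -3.02431798e+01,  7.19336816e-02,
        3.29014950e-02, -1.55703688e-04]), 'tool_pos': array([0.22039014, 0.503331  , 0.20434335]), 'ee_rot': array([-1.57058363,  0.00211559,  1.1580121 ]), 'wrist_force': array([0.23225446, 0.32376753, 0.36348975]), 'wrist_torque': array([ 0.00579204,  0.02541701, -0.00689376]), 'width': 0.09405032228635758}
top {'fx': 484.33702869411877, 'fy': 484.33702869411877, 'cx': 320.40303189930785, 'cy': 237.42953005849415, 'cam_to_world': array([[ 0.02775394, -0.99791044,  0.05834779,  0.49586696],
       [-0.99903754, -0.02570723,  0.03554052, -0.05580735],
       [-0.03396629, -0.05927802, -0.99766347,  0.92685653],
       [ 0.        ,  0.        ,  0.        ,  1.        ]])}
side {'fx': 573.190313043148, 'fy': 573.190313043148, 'cx': 321.27127598856237, 'cy': 245.39151363517473, 'cam_to_world': array([[ 0.89882794, -0.26314847,  0.35051565,  0.1960547 ],
       [-0.43805205, -0.56631808,  0.69813626, -0.7358707 ],
       [ 0.01478986, -0.78104847, -0.62429524,  0.71193649],
       [ 0.        ,  0.        ,  0.        ,  1.        ]])}
wrist {'fx': 414.575208711391, 'fy': 414.575208711391, 'cx': 321.25755425311127, 'cy': 238.7812312776063, 'cam_to_world': array([[ 4.01272582e-01,  8.86016929e-01,  2.32280685e-01,
         1.53684230e-01],
       [ 9.15958230e-01, -3.87902086e-01, -1.02725327e-01,
         5.32516946e-01],
       [-9.14216459e-04,  2.53980263e-01, -9.67208969e-01,
         3.84534661e-01],
       [ 0.00000000e+00,  0.00000000e+00,  0.00000000e+00,
         1.00000000e+00]])}
```

View pics/top0.png

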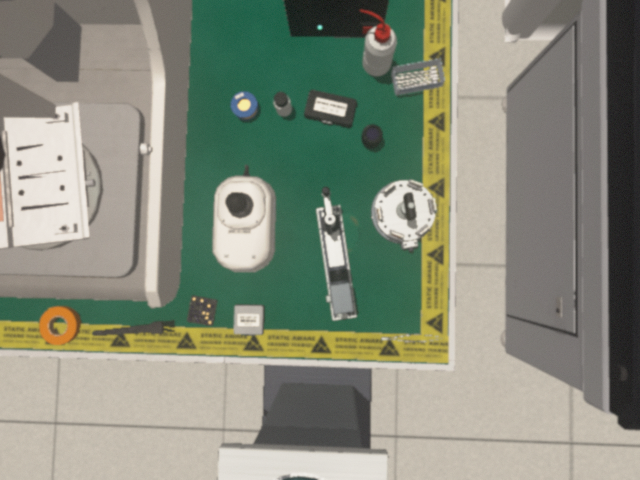

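View pics/side0.png

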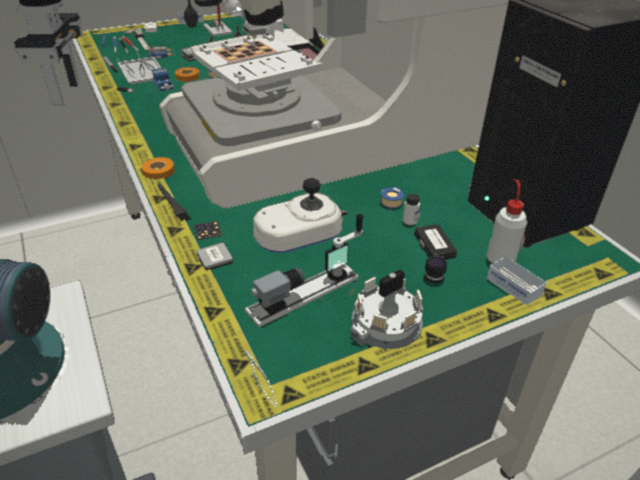

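View pics/wrist0.png

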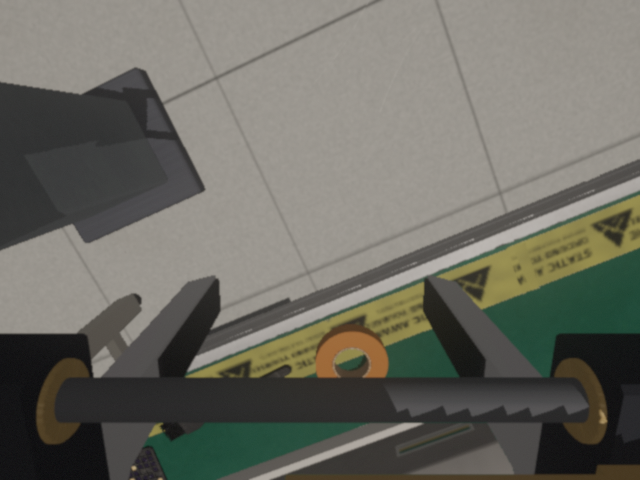

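```bash
cat > h.py <<'E'
import numpy as np,cv2
from bench import robot,snapshot,camera_info
def ray(ci,u,v):
    M=ci["cam_to_world"];d=M[:3,:3]@np.array([(u-ci["cx"])/ci["fx"],(v-ci["cy"])/ci["fy"],1]);return M[:3,3],d
def onz(ci,u,v,z):
    o,d=ray(ci,u,v);return o+d*(z-o[2])/d[2]
def proj(ci,p):
    M=ci["cam_to_world"];q=M[:3,:3].T@(np.array(p)-M[:3,3]);return ci["fx"]*q[0]/q[2]+ci["cx"],ci["fy"]*q[1]/q[2]+ci["cy"]
E
python3 - <<'E'
from h import *
a=cv2.imread("pics/top0.png");cv2.imwrite("pics/topz.png",cv2.resize(a[170:330,300:460],None,fx=3.75,fy=3.75,interpolation=cv2.INTER_CUBIC))
a=cv2.imread("pics/side0.png");cv2.imwrite("pics/sidez.png",cv2.resize(a[200:350,240:440],None,fx=4,fy=4,interpolation=cv2.INTER_CUBIC))
t=camera_info("top")
for u,v,z in[(337,316,0),(331,206,0),(404,212,.036),(409,206,.11),(326,190,.127),(331,206,.09),(150,300,.1),(180,290,.1),(65,330,0),(300,352,0),(243,222,.06),(238,204,.12),(372,137,.04),(248,320,.013)]: print(u,v,z,onz(t,u,v,z).round(4))
E
```

```text
337 316 0 [ 0.4016 -0.0584  0.    ]
331 206 0 [ 0.6112 -0.0415  0.    ]
404 212 0.036 [ 0.5987 -0.1765  0.036 ]
409 206 0.11 [ 0.6006 -0.1747  0.11  ]
326 190 0.127 [ 0.6219 -0.0344  0.127 ]
331 206 0.09 [ 0.6    -0.0429  0.09  ]
150 300 0.1 [0.429  0.2636 0.1   ]
180 290 0.1 [0.4476 0.2123 0.1   ]
65 330 0 [0.3584 0.4655 0.    ]
300 352 0 [0.3318 0.0098 0.    ]
243 222 0.06 [0.5709 0.1158 0.06  ]
238 204 0.12 [0.5959 0.1135 0.12  ]
372 137 0.04 [ 0.7364 -0.1146  0.04  ]
248 320 0.013 [0.3902 0.1087 0.013 ]
```

View pics/topz.png

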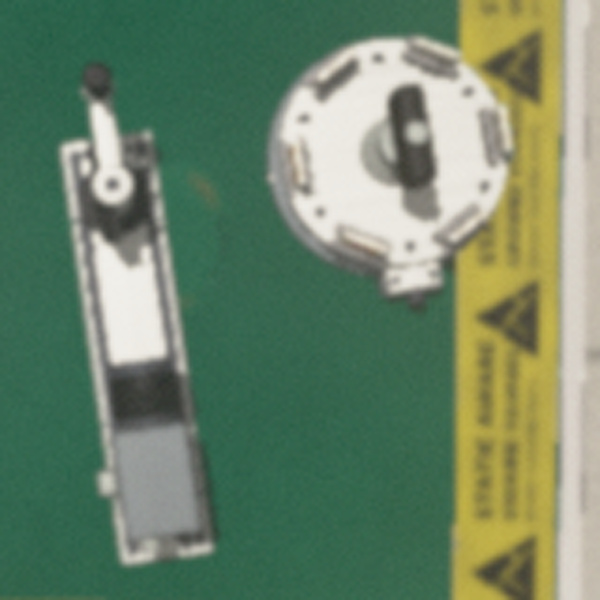

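View pics/sidez.png

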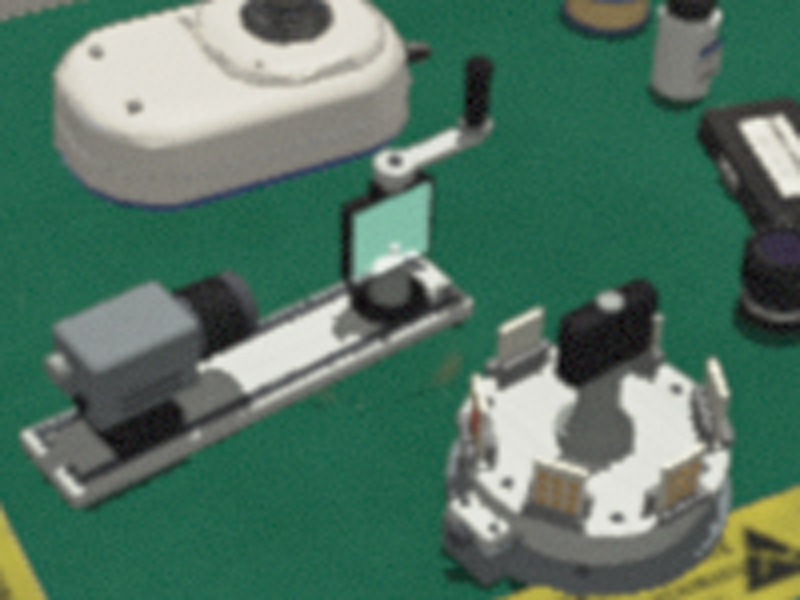

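The top view shows the bar knob at about (409,206), the lever knob at about (326,190) and the camera rail. The side view shows the red dot on the left, robot-side coupon. I'll move out along the front, clear of the bond tester.

```bash
python3 -m creep '[{"slide":[-31,-12,-16],"roll":0,"grip":0},{"slide":[-63,-24,-33],"roll":0,"grip":0},{"slide":[-94,-36,-50],"roll":0,"grip":0},{"slide":[-126,-48,-66],"roll":0,"grip":0},{"slide":[-157,-60,-83],"roll":0,"grip":0},{"slide":[-189,-72,-99],"roll":0,"grip":0},{"slide":[-220,-84,-116],"roll":0,"grip":0},{"slide":[-252,-96,-132],"roll":0,"grip":0}]'
```

```text
time: 0.82
tool_pos: [0.2399, 0.2184, 0.3017]
ee_rot: [-1.571, 0.0, 1.159]
wrist_force: [1.8, -0.7, -0.5]
width: 0.0941
```

```bash
python3 -m creep '[{"slide":[-28,0,-27],"roll":-3,"grip":0},{"slide":[-56,0,-54],"roll":-6,"grip":0},{"slide":[-84,0,-80],"roll":-9,"grip":0},{"slide":[-112,0,-107],"roll":-12,"grip":0},{"slide":[-140,0,-134],"roll":-16,"grip":0},{"slide":[-168,0,-161],"roll":-20,"grip":0},{"slide":[-178,0,-194],"roll":-24,"grip":0},{"slide":[-187,0,-226],"roll":-28,"grip":0},{"slide":[-197,0,-260],"roll":-32,"grip":0},{"slide":[-207,0,-292],"roll":-35,"grip":0},{"slide":[-216,0,-324],"roll":-35,"grip":0},{"slide":[-216,0,-324],"roll":-35,"grip":0}]'
python3 - <<'E'
from h import *
print(robot.get_obs()["joint_positions"])
w=camera_info("wrist");print(w["cam_to_world"].tolist())
cv2.imwrite("pics/w1.png",snapshot("wrist")[:,:,::-1])
E
```

```text
time: 1.82
tool_pos: [0.4532, -0.1111, 0.2981]
ee_rot: [-1.567, -0.001, 1.765]
wrist_force: [-1.5, 0.6, -1.6]
width: 0.0938
[-3.61362550e-01 -9.54522300e-02  1.37073778e+00 -9.21686277e-04
  1.87043336e+00 -2.12701812e+00]
[[-0.19323653053156598, 0.9499010996711215, 0.2456573713767095, 0.3822925878544221], [0.9811509206041281, 0.18667679185530017, 0.049946435110842846, -0.12596811296855506], [0.001585643652231781, 0.25067843191268835, -0.9680691140140774, 0.47852038213876197], [0.0, 0.0, 0.0, 1.0]]
```

View pics/w1.png

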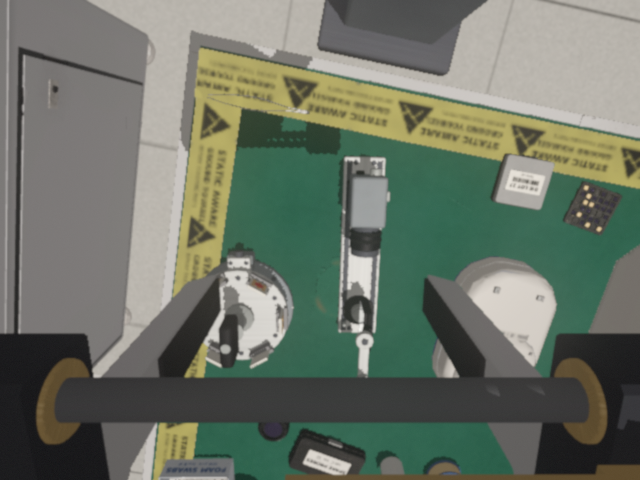

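Run:
```python
from h import *
a=cv2.imread("pics/w1.png");cv2.imwrite("pics/w1z.png",cv2.resize(a[145:385,180:400],None,fx=2.5,fy=2.5,interpolation=cv2.INTER_CUBIC))
a=cv2.imread("pics/top0.png");cv2.imwrite("pics/topz2.png",cv2.resize(a[170:260,365:455],None,fx=6.6,fy=6.6,interpolation=cv2.INTER_CUBIC))
```

```text
(no output)
```

View pics/w1z.png

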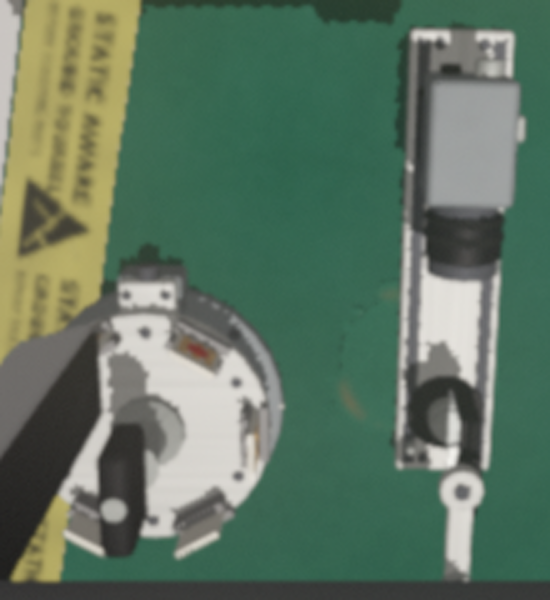

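View pics/topz2.png

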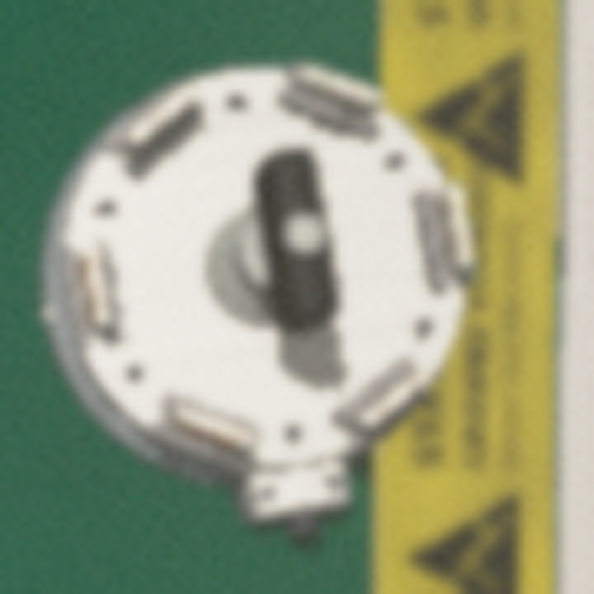

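```bash
cat >> h.py <<'E'
def tri(obs):
    A=np.zeros((3,3));b=np.zeros(3)
    for ci,u,v in obs:
        o,d=ray(ci,u,v);d=d/np.linalg.norm(d);P=np.eye(3)-np.outer(d,d);A+=P;b+=P@o
    p=np.linalg.solve(A,b);return p,[tuple(np.round(np.array(proj(c,p))-[u,v],1)) for c,u,v in obs]
E
python3 - <<'E'
from h import *
t,s,w=[camera_info(n) for n in("top","side","wrist")]
print("pin",tri([(t,411.2,205.2),(w,225.6,349),(s,393,275)]))
for c,u,v in((t,411.2,205.2),(w,225.6,349),(s,393,275)): print(onz(c,u,v,.111).round(4))
print("hub",tri([(t,329.9,219.1),(w,364.4,341.4),(s,339,240)]))
for c,u,v in((t,329.9,219.1),(w,364.4,341.4),(s,339,240)): print(onz(c,u,v,.093).round(4))
print("dot w",onz(w,259.2,284.6,.05),"dot s",onz(s,240+475/4,200+420/4,.05))
# bar direction top: ends
Z=lambda x,y:(365+x/6.6,170+y/6.6)
e=[onz(t,*Z(285,150),.11),onz(t,*Z(310,330),.11)];print("bar",e,np.degrees(np.arctan2(*(e[0]-e[1])[[1,0]])))
# rail direction, edges at top of rail z~.01
W=lambda x,y:(180+x/2.5,145+y/2.5)
for a,b in(((412,32),(398,466)),((514,32),(487,466))):
    p,q=onz(w,*W(*a),.012),onz(w,*W(*b),.012);print("rail w",p,q,np.degrees(np.arctan2(*(q-p)[[1,0]])))
Y=lambda x,y:(300+x/3.75,170+y/3.75)
for a,b in(((123,565),(62,146)),((212,545),(150,133))):
    p,q=onz(t,*Y(*a),.012),onz(t,*Y(*b),.012);print("rail t",p,q,np.degrees(np.arctan2(*(q-p)[[1,0]])))
E
```

```text
pin (array([ 0.60318038, -0.17739886,  0.10953692]), [(np.float64(-0.6), np.float64(-0.7)), (np.float64(-1.7), np.float64(-0.1)), (np.float64(-0.8), np.float64(0.1))])
[ 0.6019 -0.1782  0.111 ]
[ 0.6021 -0.1756  0.111 ]
[ 0.6035 -0.1791  0.111 ]
hub (array([ 0.5779055 , -0.04068218,  0.09153021]), [(np.float64(-0.5), np.float64(-0.6)), (np.float64(-1.8), np.float64(-0.0)), (np.float64(-0.9), np.float64(-0.1))])
[ 0.5768 -0.0416  0.093 ]
[ 0.5768 -0.0392  0.093 ]
[ 0.5784 -0.0432  0.093 ]
dot w [ 0.55363704 -0.15856823  0.05      ] dot s [ 0.55487415 -0.16220412  0.05      ]
bar [array([ 0.6230825 , -0.17293162,  0.11      ]), array([ 0.57699075, -0.18006038,  0.11      ])] 8.791954565230055
rail w [ 0.40291036 -0.09205092  0.012     ] [ 0.61063684 -0.05492577  0.012     ] 10.132994927549312
rail w [ 0.39412917 -0.04765641  0.012     ] [ 0.60214989 -0.0117298   0.012     ] 9.798715489830597
rail t [ 0.39388921 -0.0507725   0.012     ] [ 0.60341304 -0.0143541   0.012     ] 9.860360283587381
rail t [ 0.40517969 -0.09487578  0.012     ] [ 0.61108374 -0.05873587  0.012     ] 9.955052919531832
```

```bash
python3 -m creep '[{"slide":[-19,20,-27],"roll":0,"grip":0},{"slide":[-38,40,-54],"roll":0,"grip":0},{"slide":[-57,62,-80],"roll":0,"grip":0},{"slide":[-76,85,-107],"roll":1.5,"grip":0},{"slide":[-94,110,-133],"roll":1.5,"grip":0.3},{"slide":[-94,130,-133],"roll":1.5,"grip":0.3},{"slide":[-94,145,-133],"roll":1.5,"grip":0.3},{"slide":[-94,145,-133],"roll":1.5,"grip":0.3}]'
python3 - <<'E'
from h import *
for n in("top","side","wrist"):
    cv2.imwrite(f"pics/{n}2.png",snapshot(n)[:,:,::-1])
a=cv2.imread("pics/side2.png");cv2.imwrite("pics/side2z.png",cv2.resize(a[120:370,240:500],None,fx=2.4,fy=2.4,interpolation=cv2.INTER_CUBIC))
print(robot.get_obs()["tool_pos"],robot.get_obs()["ee_rot"])
E
```

```text
time: 2.53
tool_pos: [0.597, -0.172, 0.1515]
ee_rot: [-1.563, -0.005, 1.743]
wrist_force: [-0.4, 1.0, -0.2]
width: 0.0705
[ 0.59955728 -0.17323402  0.15841771] [-1.57281008e+00  9.70109116e-04  1.74332064e+00]
```

View pics/side2z.png

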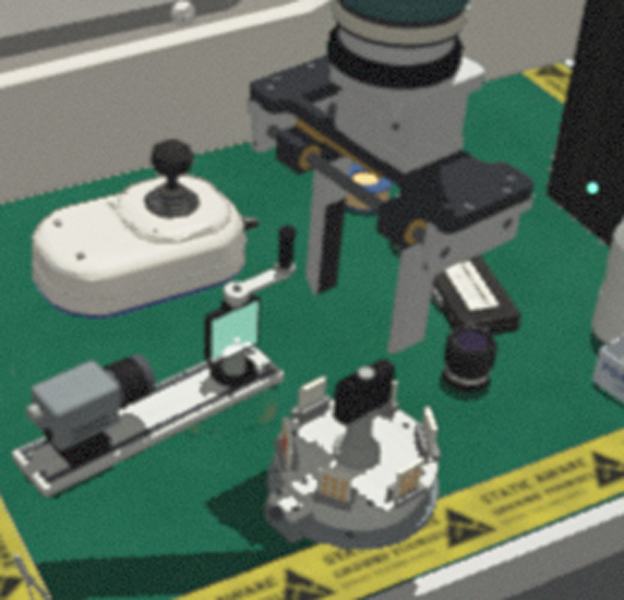

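View pics/wrist2.png

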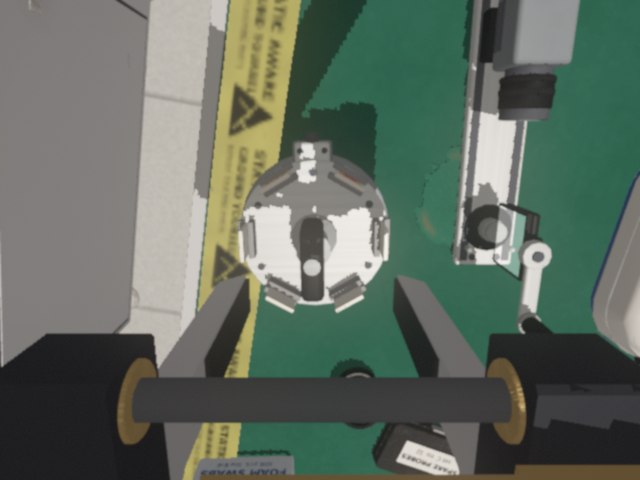

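Run:
```python
from h import *
w=camera_info("wrist");o=robot.get_obs();print(o["time"],o["tool_pos"],o["ee_rot"])
p=onz(w,312,268,.111);print("pin",p)
print("bar dir",np.degrees(np.arctan2(*(onz(w,312.5,299,.11)-onz(w,312,225,.11))[[1,0]])))
print("hub",onz(w,536.5,255,.093))
print("tcp proj",proj(w,o["tool_pos"]))
yaw=o["ee_rot"][2];X=np.array([np.cos(yaw),np.sin(yaw)]);Z=np.array([-np.sin(yaw),np.cos(yaw)])
d=(np.array([.6019,-.1772])-o["tool_pos"][:2]);print("tool mm",1e3*d@X,1e3*d@Z)
```

```text
2.6833 [ 0.59955728 -0.17323402  0.15841771] [-1.57281008e+00  9.70109116e-04  1.74332064e+00]
pin [ 0.60480393 -0.17839896  0.111     ]
bar dir 9.927944014624766
hub [ 0.5787324  -0.04241634  0.093     ]
tcp proj (np.float64(322.5414384878519), np.float64(292.36643921192024))
tool mm -4.309276276779459 -1.6270981579416819
```

```bash
python3 -m creep '[{"slide":[-5,0,-2.5],"roll":0,"grip":0.3},{"slide":[-5,20,-2.5],"roll":0,"grip":0.3},{"slide":[-5,40,-2.5],"roll":0,"grip":0.3},{"slide":[-5,60,-2.5],"roll":0,"grip":0.3},{"slide":[-5,78,-2.5],"roll":0,"grip":0.3},{"slide":[-5,78,-2.5],"roll":0,"grip":0.3},{"slide":[-5,78,-2.5],"roll":0,"grip":0.3}]'
python3 - <<'E'
from h import *
for n in("side","wrist"):
    cv2.imwrite(f"pics/{n}3.png",snapshot(n)[:,:,::-1])
a=cv2.imread("pics/side3.png");b=cv2.resize(a[150:350,260:460],None,fx=2,fy=2,interpolation=cv2.INTER_CUBIC)
c=cv2.imread("pics/wrist3.png")[100:500,150:550]
cv2.imwrite("pics/c3.png",np.hstack([b,cv2.resize(c,(400,400))]))
print(robot.get_obs()["tool_pos"],robot.get_obs()["ee_rot"])
E
```

```text
time: 3.27
tool_pos: [0.6029, -0.1784, 0.0793]
ee_rot: [-1.571, 0.0, 1.743]
wrist_force: [-0.7, 0.2, 0.2]
width: 0.066
[ 0.60416777 -0.17887143  0.08123587] [-1.57453922  0.00222596  1.74264648]
```

View pics/c3.png

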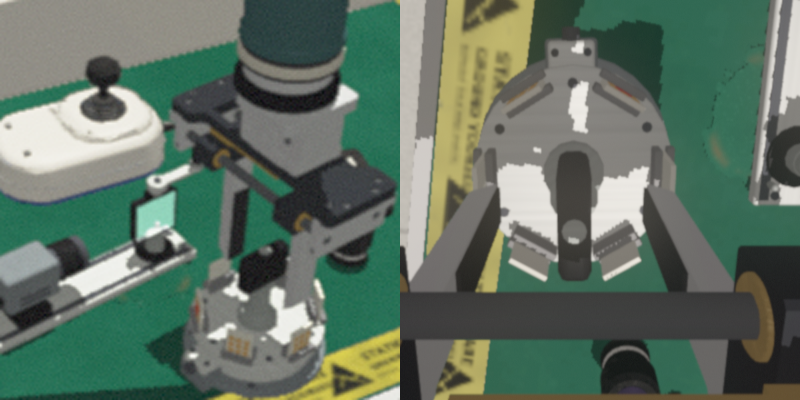

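The bar is centred between the fingers, so I'll close.

```bash
python3 -m creep '[{"slide":[0,0,0],"roll":0,"grip":1},{"slide":[0,0,0],"roll":0,"grip":1},{"slide":[0,0,0],"roll":0,"grip":1},{"slide":[0,0,0],"roll":0,"grip":1},{"slide":[0,0,0],"roll":0,"grip":1},{"slide":[0,0,0],"roll":0,"grip":1},{"slide":[0,0,0],"roll":0,"grip":1},{"slide":[0,0,0],"roll":0,"grip":1},{"slide":[0,0,0],"roll":0,"grip":1},{"slide":[0,0,0],"roll":0,"grip":1},{"slide":[0,0,0],"roll":0,"grip":1}]'
```

```text
time: 4.28
tool_pos: [0.6027, -0.1778, 0.0783]
ee_rot: [-1.571, -0.001, 1.743]
wrist_force: [-0.4, 2.2, 0.4]
width: 0.0136
```

```bash
python3 -m creep '[{"slide":[0,0,0],"roll":4,"grip":1},{"slide":[0,0,0],"roll":8,"grip":1},{"slide":[0,0,0],"roll":12,"grip":1},{"slide":[0,0,0],"roll":16,"grip":1},{"slide":[0,0,0],"roll":20,"grip":1},{"slide":[0,0,0],"roll":24,"grip":1},{"slide":[0,0,0],"roll":28,"grip":1},{"slide":[0,0,0],"roll":32,"grip":1},{"slide":[0,0,0],"roll":36,"grip":1},{"slide":[0,0,0],"roll":40,"grip":1},{"slide":[0,0,0],"roll":44,"grip":1},{"slide":[0,0,0],"roll":48,"grip":1},{"slide":[0,0,0],"roll":52,"grip":1},{"slide":[0,0,0],"roll":56,"grip":1},{"slide":[0,0,0],"roll":60,"grip":1},{"slide":[0,0,0],"roll":60,"grip":1},{"slide":[0,0,0],"roll":60,"grip":1}]'
```

```text
time: 5.7
tool_pos: [0.6026, -0.1781, 0.0783]
ee_rot: [-1.57, 0.0, 0.697]
wrist_force: [-1.0, 1.6, 0.3]
width: 0.0139
```

```bash
python3 -m creep '[{"slide":[0,0,0],"roll":0,"grip":0.3},{"slide":[0,0,0],"roll":0,"grip":0.3},{"slide":[0,0,0],"roll":0,"grip":0.3},{"slide":[0,0,0],"roll":0,"grip":0.3},{"slide":[0,0,0],"roll":0,"grip":0.3},{"slide":[0,0,0],"roll":0,"grip":0.3},{"slide":[0,-20,0],"roll":0,"grip":0.3},{"slide":[0,-40,0],"roll":0,"grip":0.3},{"slide":[0,-60,0],"roll":0,"grip":0.3},{"slide":[0,-80,0],"roll":0,"grip":0.3},{"slide":[0,-100,0],"roll":0,"grip":0.3},{"slide":[0,-100,0],"roll":0,"grip":0.3}]'
python3 - <<'E'
from h import *
for n in("side","wrist"):
    cv2.imwrite(f"pics/{n}4.png",snapshot(n)[:,:,::-1])
print(robot.get_obs()["tool_pos"],robot.get_obs()["ee_rot"])
a=cv2.imread("pics/side4.png");b=cv2.resize(a[150:350,260:460],None,fx=2,fy=2,interpolation=cv2.INTER_CUBIC)
c=cv2.imread("pics/wrist4.png")
cv2.imwrite("pics/c4.png",np.hstack([b,cv2.resize(c[:400,240:640],(400,400))]))
E
```

```text
time: 6.7
tool_pos: [0.605, -0.1792, 0.1841]
ee_rot: [-1.579, -0.005, 0.696]
wrist_force: [0.1, 0.2, 0.6]
width: 0.0654
[ 0.60326302 -0.17850473  0.17909586] [-1.57260379e+00 -1.02230053e-03  6.95529620e-01]
```

View pics/c4.png

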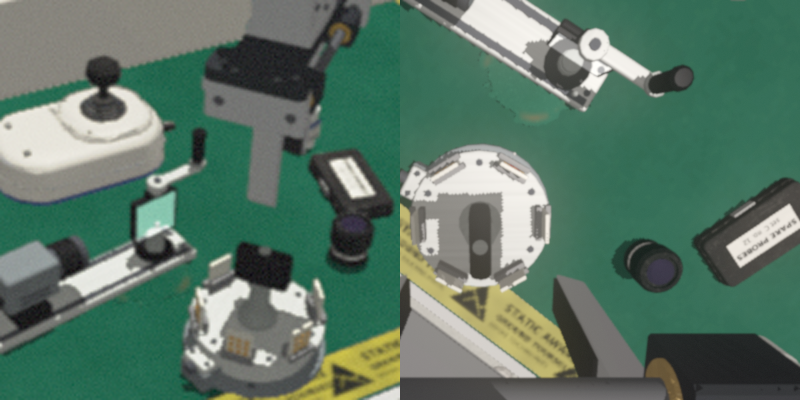

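Run:
```python
from h import *
w=camera_info("wrist");o=robot.get_obs()
a=cv2.imread("pics/wrist4.png");cv2.imwrite("pics/w4z.png",cv2.resize(a[0:310,210:550],None,fx=2.3,fy=1.9,interpolation=cv2.INTER_CUBIC) if 0 else cv2.resize(a[0:300,230:560],None,fx=2,fy=2,interpolation=cv2.INTER_CUBIC))
for n,u,v,z in(("pin",320,247,.111),("hub",435,44,.093),("knobtop",525,76,.127)): print(n,onz(w,u,v,z).round(4))
```

```text
pin [ 0.6014 -0.1771  0.111 ]
hub [ 0.5771 -0.0417  0.093 ]
knobtop [ 0.6214 -0.0329  0.127 ]
```

View pics/w4z.png

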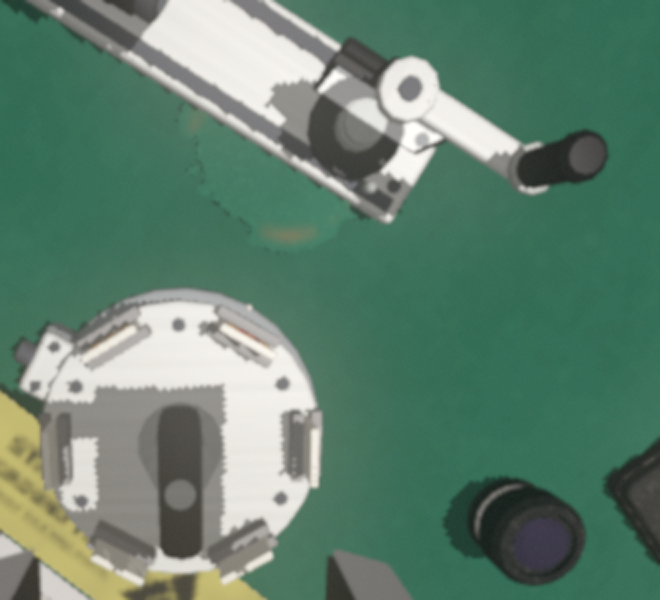

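The carousel has clicked over, and a red tint now shows on the coupon facing the mirror, at about (353,167). Next I'll go above the lever knob.

```bash
python3 -m creep '[{"slide":[10,0,10],"roll":-6,"grip":0.3},{"slide":[24,0,22],"roll":-12,"grip":0.3},{"slide":[40,0,36],"roll":-18,"grip":0.3},{"slide":[56,0,50],"roll":-24,"grip":0.3},{"slide":[72,0,64],"roll":-30,"grip":0.3},{"slide":[86,0,78],"roll":-36,"grip":0.3},{"slide":[97,0,90],"roll":-42,"grip":0.3},{"slide":[104,0,97],"roll":-48,"grip":0.3},{"slide":[107,0,99.5],"roll":-54,"grip":0.3},{"slide":[107,0,99.5],"roll":-60,"grip":0.3},{"slide":[107,0,99.5],"roll":-60,"grip":0.3},{"slide":[107,0,99.5],"roll":-60,"grip":0.3},{"slide":[107,0,99.5],"roll":-60,"grip":0.3},{"slide":[107,0,99.5],"roll":-60,"grip":0.3}]'
python3 - <<'E'
from h import *
w=camera_info("wrist");o=robot.get_obs();print(o["tool_pos"],o["ee_rot"]);print(repr(w["cam_to_world"].tolist()))
a=snapshot("wrist")[:,:,::-1];cv2.imwrite("pics/wrist5.png",a)
b=snapshot("top")[:,:,::-1];cv2.imwrite("pics/top5.png",b)
cv2.imwrite("pics/w5z.png",cv2.resize(a[100:400,150:550],None,fx=2,fy=2,interpolation=cv2.INTER_CUBIC))
np.save("w5.npy",w["cam_to_world"])
E
```

```text
time: 7.97
tool_pos: [0.6209, -0.0336, 0.1777]
ee_rot: [-1.57, -0.0, 1.741]
wrist_force: [0.3, 0.1, 0.3]
width: 0.0657
[ 0.62088221 -0.03359666  0.17766041] [-1.56958780e+00 -4.60720508e-04  1.74076447e+00]
[[-0.16905255455234564, 0.9534632215554371, 0.2496580039583184, 0.5491173815024979], [0.985606858300637, 0.16338612103918362, 0.04340617839104869, -0.046605773020773816], [0.0005955418310045071, 0.253402566271328, -0.9673607314425321, 0.35783452674678845], [0.0, 0.0, 0.0, 1.0]]
```

View pics/w5z.png

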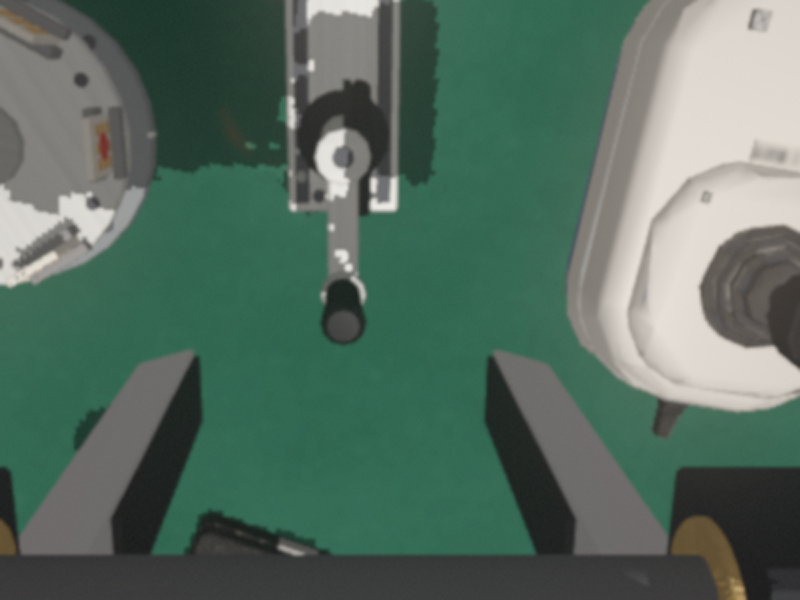

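Run:
```python
from h import *
w=camera_info("wrist");a=cv2.imread("pics/wrist5.png").astype(int)
m=((a[:,:,2]>1.7*a[:,:,1])&(a[:,:,2]>90)).astype(np.uint8);m[:, :180]=0;m[:,230:]=0;m[:140]=0;m[210:]=0
ys,xs=np.nonzero(m);print("red",len(xs),xs.mean(),ys.mean(),xs.min(),xs.max(),ys.min(),ys.max())
dot=onz(w,xs.mean(),ys.mean(),.05);hub=onz(w,322,178,.093);k=onz(w,321.5,263.5,.127);mk=onz(w,225.5,167.5,.02)
for n,v in(("dot",dot),("hub",hub),("knob",k),("mark",mk)):print(n,v.round(4))
for a_,b_ in(((288,0),(291,210)),((400,0),(397,210))):
    p=onz(w,150+a_[0]/2,100+a_[1]/2,.012);q=onz(w,150+b_[0]/2,100+b_[1]/2,.012);print(p.round(4),q.round(4),np.degrees(np.arctan2(*(q-p)[[1,0]])))
f=lambda v:np.degrees(np.arctan2(v[1],v[0]))
print("hub->dot",f(dot-hub),np.linalg.norm((dot-hub)[:2]),"hub->knob",f(k-hub),np.linalg.norm((k-hub)[:2]))
```

```text
red 34 201.41176470588235 172.26470588235293 200 203 167 178
dot [ 0.594  -0.1285  0.05  ]
hub [ 0.5783 -0.0411  0.093 ]
knob [ 0.6238 -0.0336  0.127 ]
mark [ 0.5913 -0.1177  0.02  ]
[ 0.5303 -0.0717  0.012 ] [ 0.6134 -0.0576  0.012 ] 9.67033493622972
[ 0.5227 -0.0279  0.012 ] [ 0.6058 -0.0134  0.012 ] 9.915118249189916
hub->dot -79.84902650657062 0.08887296729911989 hub->knob 9.340549273874464 0.046083273525664034
```

The dot is at (201,172), the hub at (322,178) and the knob head at (321,263), between the fingers. The coupon stands at the white mark. I'll descend and grip the lever knob.

```bash
python3 -m creep '[{"slide":[0,20,-1],"roll":0,"grip":0.3},{"slide":[0,40,-1],"roll":0,"grip":0.3},{"slide":[0,60,-1],"roll":0,"grip":0.3},{"slide":[0,75,-1],"roll":0,"grip":0.3},{"slide":[0,82,-1],"roll":0,"grip":0.3},{"slide":[0,82,-1],"roll":0,"grip":0.3},{"slide":[0,82,-1],"roll":0,"grip":0.5},{"slide":[0,82,-1],"roll":0,"grip":0.7},{"slide":[0,82,-1],"roll":0,"grip":1},{"slide":[0,82,-1],"roll":0,"grip":1},{"slide":[0,82,-1],"roll":0,"grip":1},{"slide":[0,82,-1],"roll":0,"grip":1},{"slide":[0,82,-1],"roll":0,"grip":1},{"slide":[0,82,-1],"roll":0,"grip":1},{"slide":[0,82,-1],"roll":0,"grip":1},{"slide":[0,82,-1],"roll":0,"grip":1},{"slide":[0,82,-1],"roll":0,"grip":1},{"slide":[0,82,-1],"roll":0,"grip":1},{"slide":[0,82,-1],"roll":0,"grip":1},{"slide":[0,82,-1],"roll":0,"grip":1}]'
python3 - <<'E'
from h import *
o=robot.get_obs();print(o["tool_pos"],o["ee_rot"],o["wrist_force"],o["width"])
a=snapshot("wrist")[:,:,::-1];s=snapshot("side")[:,:,::-1];cv2.imwrite("pics/w6.png",a)
cv2.imwrite("pics/c6.png",np.hstack([cv2.resize(s[150:350,260:460],(400,400)),a[100:500,120:520][:380].copy() if 0 else cv2.resize(a[80:480,120:520],(400,400))]))
E
```

```text
time: 9.73
tool_pos: [0.6222, -0.0333, 0.0965]
ee_rot: [-1.571, 0.0, 1.743]
wrist_force: [0.0, -0.8, -0.2]
width: 0.0112
[ 0.62224636 -0.03333641  0.09654791] [-1.57094694e+00  2.26439204e-04  1.74255671e+00] [ 0.00227907 -0.81785428 -0.16187373] 0.011204787879031461
```

View pics/c6.png

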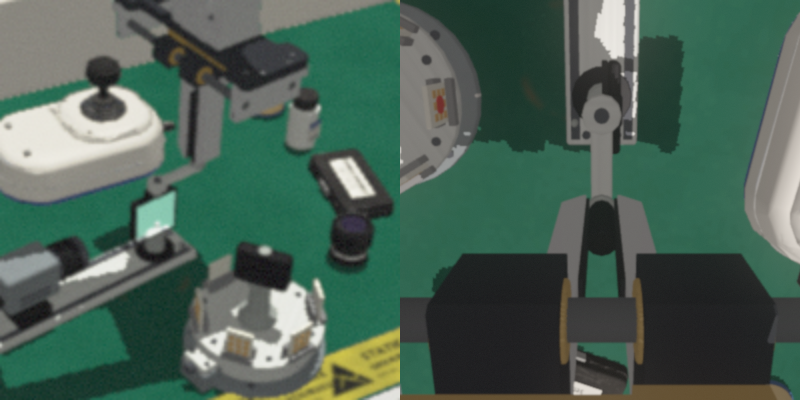

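Run:
```python
from h import *
w=camera_info("wrist");a=cv2.imread("pics/w6.png").astype(int)
m=((a[:,:,2]>1.6*a[:,:,1])&(a[:,:,2]>90)).astype(np.uint8)[150:220,130:200]
ys,xs=np.nonzero(m);print(len(xs),xs.mean()+130,ys.mean()+150,np.ptp(xs),np.ptp(ys))
cv2.imwrite("pics/w6z.png",cv2.resize(cv2.imread("pics/w6.png")[150:230,130:350],None,fx=3.6,fy=3.6,interpolation=cv2.INTER_CUBIC))
dot=onz(w,xs.mean()+130,ys.mean()+150,.05)
for hz in(.091,.095):
    hub=onz(w,320.5,196.5,hz);print(dot.round(4),hub.round(4),np.degrees(np.arctan2(*(dot-hub)[[1,0]])))
t=camera_info("top");b=cv2.imread("pics/top5.png")
```

```text
102 159.81372549019608 184.0392156862745 6 16
[ 0.5936 -0.1284  0.05  ] [ 0.579  -0.0418  0.091 ] -80.43154756308928
[ 0.5936 -0.1284  0.05  ] [ 0.5784 -0.0419  0.095 ] -80.02171883627844
```

View pics/w6z.png

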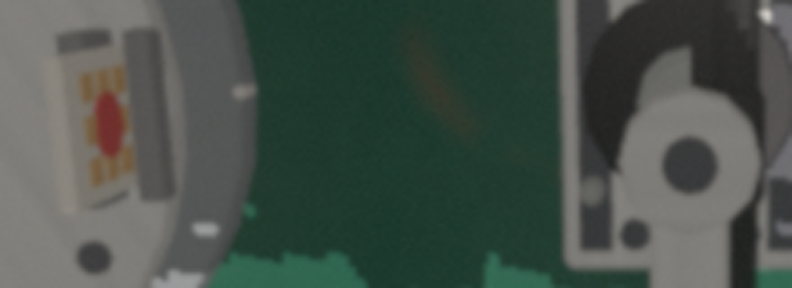

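```bash
python3 -m creep '[{"slide":[-4,0,0.2],"roll":5,"grip":1},{"slide":[-8,0,0.7],"roll":10,"grip":1},{"slide":[-11.6,0,1.5],"roll":15,"grip":1},{"slide":[-15.4,0,2.7],"roll":20,"grip":1},{"slide":[-19,0,4.2],"roll":25,"grip":1},{"slide":[-22.5,0,6],"roll":30,"grip":1},{"slide":[-25.8,0,8.1],"roll":35,"grip":1},{"slide":[-28.9,0,10.5],"roll":40,"grip":1},{"slide":[-31.8,0,13.2],"roll":45,"grip":1},{"slide":[-31.8,0,13.2],"roll":45,"grip":1},{"slide":[-31.8,0,13.2],"roll":45,"grip":1},{"slide":[-31.8,0,13.2],"roll":45,"grip":1},{"slide":[-31.8,0,13.2],"roll":45,"grip":1},{"slide":[-31.8,0,13.2],"roll":45,"grip":1}]'
python3 - <<'E'
from h import *
o=robot.get_obs();print(o["tool_pos"],o["ee_rot"],o["wrist_force"],o["wrist_torque"],o["width"])
w=camera_info("wrist");np.save("w7.npy",w["cam_to_world"])
a=snapshot("wrist")[:,:,::-1];s=snapshot("side")[:,:,::-1];cv2.imwrite("pics/w7.png",a);cv2.imwrite("pics/s7.png",s);cv2.imwrite("pics/t7.png",snapshot("top")[:,:,::-1])
cv2.imwrite("pics/c7.png",np.hstack([cv2.resize(s[150:350,260:460],(400,400)),cv2.resize(a[0:400,120:520],(400,400))]))
p=o["tool_pos"][:2];q=np.array([.6222,-.0333])-.045*np.array([np.cos(.172),np.sin(.172)]);v=p-q
print("pivot",q,"lever",np.degrees(np.arctan2(v[1],v[0]))-9.86,np.linalg.norm(v))
E
```

```text
time: 11.0
tool_pos: [0.6151, -0.0665, 0.0965]
ee_rot: [-1.571, -0.001, 0.958]
wrist_force: [1.9, 0.0, -0.6]
width: 0.0115
[ 0.61508401 -0.06651054  0.09654803] [-1.57142349e+00 -6.87729505e-04  9.58374171e-01] [ 1.90158693  0.01143711 -0.63385289] [-0.02651683 -0.42735101  0.02260057] 0.011488738922359881
pivot [ 0.577864   -0.04100189] lever -44.28470289377579 0.045122282542327447
```

View pics/c7.png

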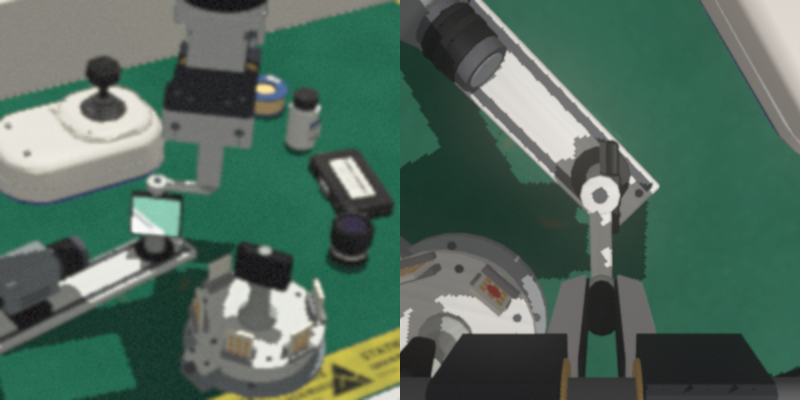

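Run:
```python
from h import *
w=camera_info("wrist");a=cv2.imread("pics/w7.png")
cv2.imwrite("pics/w7z.png",cv2.resize(a[100:340,200:420],None,fx=2.5,fy=2.5,interpolation=cv2.INTER_CUBIC))
r=a.astype(int);m=((r[:,:,2]>1.6*r[:,:,1])&(r[:,:,2]>90)).astype(np.uint8)[250:320,180:250]
ys,xs=np.nonzero(m);print(len(xs),xs.mean()+180,ys.mean()+250,np.ptp(xs),np.ptp(ys))
dot=onz(w,xs.mean()+180,ys.mean()+250,.05);hub=onz(w,320.5,195,.092)
print(dot.round(4),hub.round(4),np.degrees(np.arctan2(*(dot-hub)[[1,0]])))
```

```text
101 213.33663366336634 290.76237623762376 13 12
[ 0.5935 -0.1286  0.05  ] [ 0.5783 -0.0413  0.092 ] -80.09218578160703
```

View pics/w7z.png

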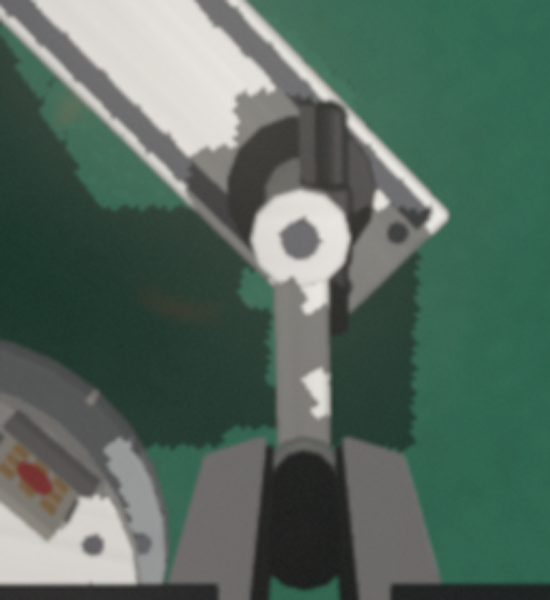

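```bash
python3 -m creep '[{"slide":[-0.5,0,0],"roll":0,"grip":1},{"slide":[-0.5,0,0],"roll":0,"grip":1},{"slide":[-0.5,0,0],"roll":0,"grip":1},{"slide":[-0.5,0,0],"roll":0,"grip":1},{"slide":[-0.5,0,0],"roll":0,"grip":1},{"slide":[-0.5,0,0],"roll":0,"grip":1}]'
python3 - <<'E'
from h import *
o=robot.get_obs();print(o["tool_pos"],o["ee_rot"],o["wrist_force"],o["width"])
w=camera_info("wrist");a=snapshot("wrist")[:,:,::-1].copy();cv2.imwrite("pics/w8.png",a)
q=np.array([.57786,-.0410]);v=o["tool_pos"][:2]-q;print("lever tcp",np.degrees(np.arctan2(v[1],v[0]))-9.86)
def arm(img,ci,rows):
    g=cv2.GaussianBlur(img,(3,3),0).astype(int);L=[]
    for y in rows:
        row=g[y,290:350]; gr=(row.min(1)>95)|((abs(row[:,2]-row[:,1])<18)&(row[:,1]>80))
        d=np.nonzero(gr)[0]; d=d[(d>5)&(d<55)]
        L.append((y,290+d.min(),290+d.max(),len(d)))
    return L
for l in arm(a,w,range(216,276,6)):print(l)
cv2.imwrite("pics/w8z.png",cv2.resize(a[150:300,270:380],None,fx=4,fy=4,interpolation=cv2.INTER_NEAREST))
E
```

```text
time: 11.65
tool_pos: [0.6146, -0.0671, 0.0966]
ee_rot: [-1.571, -0.0, 0.957]
wrist_force: [3.7, 1.4, -0.7]
width: 0.0111
[ 0.61461687 -0.06714419  0.0965912 ] [-1.57133701e+00 -4.98552140e-04  9.57311919e-01] [ 3.65187307  1.40080212 -0.71693727] 0.01114410011778997
lever tcp -45.283239494739064
(216, np.int64(311), np.int64(344), 27)
(222, np.int64(311), np.int64(344), 28)
(228, np.int64(311), np.int64(332), 22)
(234, np.int64(311), np.int64(332), 22)
(240, np.int64(311), np.int64(332), 22)
(246, np.int64(311), np.int64(332), 22)
(252, np.int64(311), np.int64(333), 23)
(258, np.int64(311), np.int64(333), 23)
(264, np.int64(311), np.int64(333), 23)
(270, np.int64(311), np.int64(332), 22)
```

View pics/w8z.png

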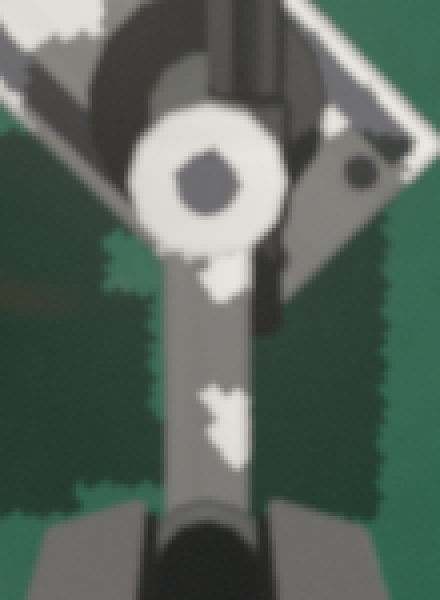

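Run:
```python
from h import *
o=robot.get_obs();w=camera_info("wrist")
def edges(img,rows):
    g=cv2.GaussianBlur(img,(3,3),0).astype(float);P=[]
    for y in rows:
        s=g[y,295:350,2]  # red channel: green/black dark vs arm bright
        d=np.abs(np.gradient(s));t=60
        on=np.nonzero(s>t)[0]
        c=21+5; l=c
        while s[l]>t:l-=1
        r=c
        while s[r]>t:r+=1
        lf=l+(t-s[l])/(s[l+1]-s[l]);rf=r-1+(s[r-1]-t)/(s[r-1]-s[r]);P.append((y,295+(lf+rf)/2,rf-lf))
    return np.array(P)
for n,rows in(("pics/w6.png",range(222,272,3)),("pics/w7.png",range(230,272,3)),("pics/w8.png",range(236,272,3))):
    P=edges(cv2.imread(n),rows);ok=abs(P[:,2]-np.median(P[:,2]))<1.5;k=np.polyfit(P[ok,0],P[ok,1],1);print(n,ok.sum(),np.median(P[:,2]),"slope deg",np.degrees(np.arctan(k[0])),np.polyval(k,196))
p=onz(w,321.6,225,.09);q=onz(w,321.6,270,.09);print("vertical dir",np.degrees(np.arctan2(*(q-p)[[1,0]])),"yaw-90",np.degrees(o["ee_rot"][2])-90)
```

```text
pics/w6.png 15 24.44285714285714 slope deg 0.16624806278184873 320.9189043948831
pics/w7.png 14 24.52922077922078 slope deg 1.9560145838155711 318.6829681153317
pics/w8.png 12 24.324369747899162 slope deg 1.2733526498374113 319.9768815738113
vertical dir -35.145730862868696 yaw-90 -35.15171147328193
```

Run:
```python
from h import *
for n in("pics/w6.png","pics/w7.png","pics/w8.png"):
    g=cv2.GaussianBlur(cv2.imread(n),(5,5),1).astype(float);g=g[:,:,2]-0.5*g[:,:,1]
    out=[]
    for y in range(240,274,2):
        d=np.gradient(g[y]);L=[]
        for lo,hi,s in((304,317,1),(326,340,-1)):
            x=np.arange(lo,hi);wt=np.clip(s*d[lo:hi],0,None)**2;L.append((x*wt).sum()/wt.sum())
        out.append((y,sum(L)/2,L[1]-L[0]))
    out=np.array(out);
    im=cv2.cvtColor(cv2.imread(n),cv2.COLOR_BGR2GRAY)
    # dark hub hole centroid
    p=im[180:212,306:338];m=(p<120).astype(np.uint8)
    k,lab,st,c=cv2.connectedComponentsWithStats(m);i=lab[15,15];hx,hy=c[i]+[306,180]
    cx=np.median(out[:,1]);cy=out[:,0].mean();print(n,"hub",hx,hy,st[i][4],"arm",cx,cy,"w",np.median(out[:,2]),"deg",np.degrees(np.arctan2(cx-hx,cy-hy)))
```

```text
pics/w6.png hub 321.17578125 195.64453125 256 arm 321.1082793879856 256.0 w 21.45532357650336 deg -0.06407986335361233
pics/w7.png hub 319.5633802816901 195.45774647887325 142 arm 320.721367146994 256.0 w 21.607440909068316 deg 1.0957582046051357
pics/w8.png hub 321.2142857142857 195.5 140 arm 321.34941303905674 256.0 w 21.251713036912292 deg 0.12797045507626645
```

The two lever estimates are 44.8° from the image, against the parked picture, and 45.3° from the TCP. They bracket the 44.95° target. I'll take one last look before handing in.

Run:
```python
from h import *
s=snapshot("side")[:,:,::-1];t=snapshot("top")[:,:,::-1];cv2.imwrite("pics/s9.png",np.hstack([cv2.resize(s[150:350,180:460],(400,286)),cv2.resize(t[80:360,200:460],(372,400))[:286]]))
a=cv2.imread("pics/top0.png")
d=cv2.absdiff(a,t.copy()).max(2);print("gel",d[305:335,232:265].mean(),"tweezer",d[318:340,90:180].mean(),"loupe",d[122:150,360:385].mean())
o=robot.get_obs();print(o["time"],o["tool_pos"],o["width"],o["wrist_force"])
```

```text
gel 43.76262626262626 tweezer 5.393434343434343 loupe 54.51714285714286
11.8 [ 0.61456292 -0.06715467  0.0965445 ] 0.011435660320519198 [ 3.85843036  1.39885503 -1.0848207 ]
```

View pics/s9.png

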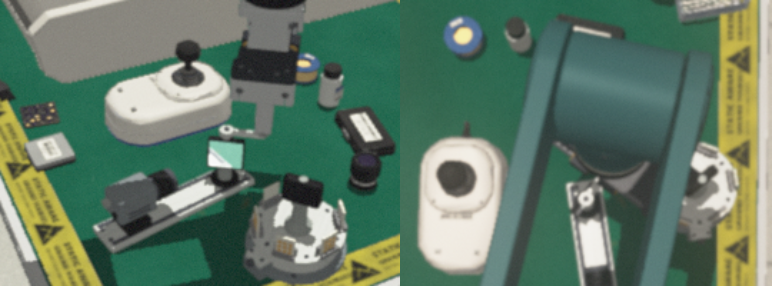

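The side view shows the gel box and loupe in place. Their large top-view differences are where the arm and its shadow now cover them. The lever is held.

```bash
python3 -c "
from bench import ticket;print(ticket.close_job())"
```

```text
the job is handed in; nothing more can be done
None
```

I turned the carousel one click clockwise by its bar knob and let it go. I then swung the mirror lever clockwise to about 45° and handed the job in at 11.8 s, still holding it.

- **Carousel:** after I let go, the wrist camera showed the red-dot coupon standing at the white mark and facing the mirror.
- **Mirror angle:** the dot's measured bearing called for about 44.95°. The lever read 44.8° in the picture and 45.3° from the tool position. The first swing read about half a degree to a degree short (44.3° by tool position, 43.8° in the picture), so I added a 0.5 mm nudge. The two final readings differ by 0.5°. By my estimate the sight line passes within about 1–2 mm of the dot centre. I had no view through the stand's own camera to confirm that.
- **Grip and force:** the finger opening is 11.4 mm on the knob, and the wrist force is about 4 N.
- **Bystanders:** in the side view the loupe and gel box looked unmoved. The tweezers were outside my last pictures, and the spot I compared for them in the top view was only a guess. I never moved near where the task said they lie. The top view could not confirm the loupe or gel box, because the arm and its shadow covered them.

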